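# Pull on the genkan shelf lamp

## Robot

A 6-joint arm with a two-finger parallel gripper is mounted at the origin on the work surface. World frame = base frame: x ahead of the robot, y to its left, z up, the work surface at z = 0. Lengths are in mm, angles in rad, forces in N, time in s.
With the tool pointing down it reaches from about 350 to 975 mm from the base axis. Payload 7.1 kg.
Tool frame: the origin (TCP) lies at the very end of the fingers, on their centre line; the grasp point (between the pads) lies 19 mm behind it; z points along the fingers, y is the direction in which the jaws open and shut (so a half turn about z gives the same grasp; the last joint's range is limited). The gripper opens to 88 mm and grips with 3 to 60 N. Pads are 20 mm wide; open, the fingers measure 115 mm over their backs; the gripper's body (75 mm by 178 mm) begins 61 mm behind the grasp point.
Start: joints at [1.126, 0.423, 1.63, -0, 1.089, -0.019], TCP at [258.123, 569.19, 222.675] pointing down, gripper open.
Joint ranges: [-3, 3], [-0.9, 2.11], [0.09, 2.58], [-1.31, 4.45], [0.11, 2.69], [-2.54, 2.54]. Speed limits (rad/s): [2.39, 2.39, 3.01, 3.14, 3.14, 3.14].

## Interface

Orientations are given as a rotation vector (axis times angle).
In Python, from workcell import * gives the robot as it stands.
- The arm moves only by the tool play_rows, never from a script. Its argument "plan" is text: rows parted by semicolons, each of 7 numbers parted by spaces: the finger opening in cm, from 0 to 8.78, then the shift along the tool's x, y, z in cm, then the turn, a rotation vector about the tool's x, y, z in degrees. A call has 1 to 20 rows; each row shifts and turns the commanded pose from where the row before left it, along the tool's axes as they then stand; what a row does not reach is not made up. A row lasts 1/8 s, in which the tool goes at most 62.5 mm and 10.7 degrees, less where a joint would pass 70% of its speed; a pose out of reach is approached as far as the arm can. A call is refused whole if a number of a shift passes 6.25 or a number of a turn 10.7, either way. A call with a gripper value outside its range is refused whole. The fingers move at their own pace and stop on an object; the grip force is fixed at half the most. Time passes only in rows, so rows that do not move let the fingers close. It gives the time, the measured TCP pose, the force and the opening at its end, in the units of the state.
- get_obs(): the state, without advancing time (a new reading comes with each control period).
- get_image(name): name is "scene" or "side" or "wrist"; returns a dict with "pixels" (400x640x3 uint8, red, green, blue), "range_z" (400x640 float32, mm along the optical axis (not along the pixel's ray), 0 where there is no reading), "fx", "fy", "cx", "cy" (pixels), "eye" and "attitude" of the camera in the world. Camera axes: x right, y down, z forward; pixel columns grow to the right and rows downward; lengths in mm; the calibration is good to about 2 mm. A picture is of the moment at which its call begins.
- close_job(): hands the job in, once; it reports no verdict.
The state is a dict: "t": time; "qpos": joint angles; "qvel": joint speeds; "joint_torque": joint torques, N m; "ee_pos": TCP position; "orientation": TCP orientation; "ft_force": force on the tool from outside, world axes, zero at the start; "moment": the same for the moment, N m; "width": finger opening in mm.
Only numpy, scipy, OpenCV 4.12 (cv2) and the standard library are available. Lean on these libraries where they do the work, as an engineer would, in place of code of your own. Each camera call takes 0.05 s, during which the arm holds its last target. There are 200 camera calls.

## Task

Switch on the little shelf lamp, the grey box with the round white dome: pull its black spring knob straight up to about the top of its travel, keep it there for about a second, then let go so that it springs back down to rest. Do not pull the identical knob of the slatted shoe dryer, the other grey box.

Things in the scene. Friction and masses are not known exactly. Their poses are not given: they have to be found in the camera images.
- lamp_knob (a joint): Vertical travel of the lamp's pull-knob: 0 m resting down, grows as it is pulled straight up, 0.020 m at the top stop. Its spring pulls down with 2.5 N at rest, 5.5 N at the stop; released, it returns to 0. The lamp's grey plastic box, fixed to the shelf, is 220 x 110 mm, its top face 40 mm above the shelf; the knob is on its long centre line, 40 mm from one end.
- lamp_knob_grip (a point): Centre of the lamp's pull-knob, moving with it: an upright black ribbed cylinder, 30 mm wide, 30 mm tall, metal inlay on its flat top. At rest this point is 65 mm above the shelf and the knob's underside 10 mm above the box, on a 20 mm wide collar. z is up, y runs along the box away from the knob end; 120 mm that way is the white dome, 90 mm wide, top 87 mm above the shelf.
- dryer_knob (a joint): Vertical travel of the shoe dryer's pull-knob: 0 m resting down, grows as it is pulled straight up, 0.020 m at the top stop. Its spring pulls down with 2.5 N at rest, 5.5 N at the stop; released, it returns to 0. The shoe dryer's grey plastic box, fixed to the shelf, is 220 x 110 mm, its top face 40 mm above the shelf; the knob is on its long centre line, 40 mm from one end.
- dryer_knob_grip (a point): Centre of the dryer's pull-knob, moving with it: an upright black ribbed cylinder, 30 mm wide, 30 mm tall, metal inlay on its flat top. At rest this point is 65 mm above the shelf and the knob's underside 10 mm above the box, on a 20 mm wide collar. z is up, y runs along the box away from the knob end; there six grey slats stand on a black vent, 63 mm above the shelf.
Not all that is in view belongs to the job. Leave any blue or yellow look-alike of the part that bears lamp_knob alone.

How it is judged (in metres and radians):
On the way:
1. the lamp's knob is pulled up at least 12 mm of its 20 mm travel and kept there for half a second (value of joint lamp_knob above 0.012 m), for 0.5 s.
At the end, for the whole second after the job is handed in: The lamp's knob has been pulled up and has sprung back to rest (within 3 mm of fully down), released; the dryer's knob is at rest too (within 3 mm) (value of joint each of lamp_knob, dryer_knob below 0.003 m); the robot touches nothing.
It fails at once if the shoe dryer's knob is pulled up more than 5 mm (value of joint dryer_knob above 0.005 m).
It also fails if it takes over 32 s, if anything falls off the work surface, if the arm or the gripper's body presses on something with over 40 N, if the wrist force passes 120 N, or if a joint passes its speed limit or range.

## Working session

There is one attempt and no reset: what is moved stays moved. The work goes in short steps, Python scripts to look and compute and a tool call to move; the robot and the scene stay as the last step left them, time stands still between calls to the robot, and variables do not carry over. Pictures are saved under pics/ and viewed, about 8 in all and at most 12, crops included, and the job is handed in when it is done.

Besides the shell and the picture viewer there is one more tool, called after ">>>" in YAML: its name, and indented under it one key for each argument. play_rows: Moves the arm, as the interface text tells. Its arguments: {"type":"object","properties":{"plan":{"type":"string"}},"required":["plan"]}

```bash
mkdir -p pics; cat > h.py <<'E'
from workcell import *
import numpy as np, cv2
from scipy.spatial.transform import Rotation as R
def snap(n):
    im=get_image(n); np.savez(f'pics/{n}.npz',**{k:np.array(v) for k,v in im.items()}); return im
def w(im,u,v,z=None):
    z=float(im['range_z'][int(v),int(u)]) if z is None else z
    p=np.array([(u-im['cx'])/im['fx']*z,(v-im['cy'])/im['fy']*z,z])
    A=np.array(im['attitude'],float)
    Rm=A if A.shape==(3,3) else R.from_rotvec(A).as_matrix()
    return np.array(im['eye'])+Rm@p
E
python3 - <<'E'
from h import *
o=get_obs();print(o)
for n in('scene','side','wrist'):
    im=snap(n);cv2.imwrite(f'pics/{n}1.png',im['pixels'][:,:,::-1]);print(n,im['eye'],im['attitude'],im['fx'])
E
```

```text
{'t': 0.0, 'qpos': array([ 1.12600415e+00,  4.23817501e-01,  1.63068967e+00, -1.37874495e-05,
        1.08855631e+00, -1.89904731e-02]), 'qvel': array([-0.0003419 ,  0.0016549 ,  0.00122205,  0.0001023 , -0.00121432,
       -0.0017878 ]), 'joint_torque': array([ 2.45989846e-03, -5.44618571e+01, -2.73673224e+01,  6.45485125e-02,
        2.26796960e-02, -1.15737125e-04]), 'ee_pos': array([257.89745634, 568.71293543, 221.91638318]), 'orientation': array([-6.63727494e-01, -3.07034461e+00,  2.25269688e-03]), 'ft_force': array([-0.10005641, -1.18112041, -0.23374023]), 'moment': array([-0.02367507,  0.03500239, -0.00104482]), 'width': 88.16754928476948}
scene [749.69039453 553.03627555 630.2558436 ] [-0.65609908 -2.57356808  1.26203703] 418.76098303753673
side [-103.27594621 -539.97949232  747.77786988] [-2.20417159  0.93148622 -0.4075922 ] 376.69942372992153
wrist [184.99020903 603.21633629 383.07292869] [2.42077792 1.56265676 0.2311711 ] 348.4100573955652
```

View pics/scene1.png

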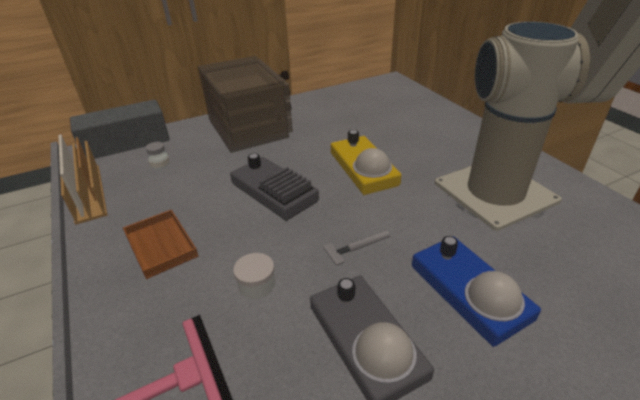

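The grey box with the white dome (knob 346,289; dome 385,350) is the lamp. The slatted grey box (knob 254,160) is the dryer, and the blue (449,245) and yellow (353,137) boxes are decoys. I'll confirm this in a crop and measure.

```bash
python3 - <<'E'
from h import *
im=dict(np.load('pics/scene.npz'))
for u,v in[(346,284),(346,292),(385,350),(372,340),(254,157),(400,300),(314,298),(350,283)]: print(u,v,w(im,u,v).round(1))
c=im['pixels'][265:400,290:450,::-1];cv2.imwrite('pics/c1.png',cv2.resize(c,None,fx=4.5,fy=4.4,interpolation=cv2.INTER_CUBIC))
E
```

```text
346 284 [509.4 141.9  81.9]
346 292 [515.8 153.1  76.7]
385 350 [522.2 278.7  82.8]
372 340 [529.4 255.   81.8]
254 157 [ 505.1 -324.9   81.4]
400 300 [403.6 162.6  -1.2]
314 298 [556.7 111.1  40.2]
350 283 [502.1 143.   81.5]
```

View pics/c1.png

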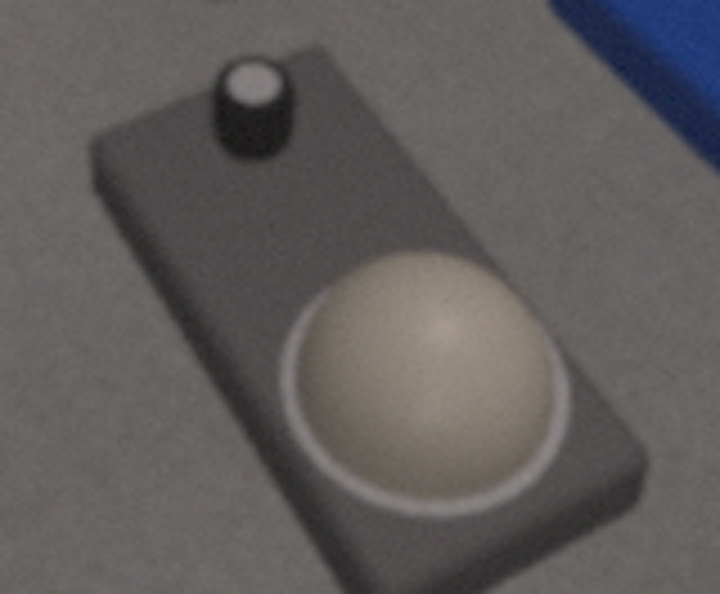

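View pics/wrist1.png

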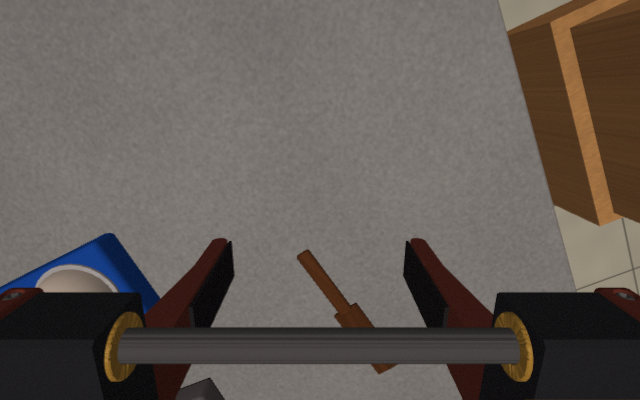

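The crop confirms a plain round dome with a white ring and a black knob at crop (253,83), so this is the lamp and has no slats. Next I'll work out the box axis and the move.

```bash
python3 - <<'E'
from h import *
im=dict(np.load('pics/scene.npz'))
def pl(u,v,z):
    e=np.array(im['eye']);d=w(im,u,v,1.0)-e;return (e+d*(z-e[2])/d[2])
cr=lambda x,y,z:pl(290+x/4.5,265+y/4.4,z)
k=cr(253,83,80);a=cr(95,142,40);b=cr(320,46,40);c=cr(648,465,40)
print('knob',k,'corners',a,b,c,'lens',np.linalg.norm(b-a),np.linalg.norm(c-b))
d=(c-b)[:2];d/=np.linalg.norm(d);print('axis deg',np.degrees(np.arctan2(d[1],d[0])),'knob from corners',((a+b)/2)[:2]+40*d)
o=get_obs();T=R.from_rotvec(o['orientation']);M=T.as_matrix();print(M.round(3))
k=cr(253,83,80)
print('tool shift to knob above z=150', M.T@(np.array([k[0],k[1],150])-o['ee_pos']))
print('axis in tool', M.T@np.append(d,0), np.degrees(np.arctan2(*(M.T@np.append(d,0))[[1,0]])))
E
```

```text
knob [508.03383223 140.36390905  80.        ] corners [560.43864104 107.07925531  40.        ] [455.95613041 106.09162363  40.        ] [459.43398519 321.72359025  40.        ] lens 104.48717836577734 215.66001136482413
axis deg 89.07597594441705 knob from corners [508.84244825 146.58023781]
[[-0.911  0.413 -0.001]
 [ 0.413  0.911 -0.001]
 [ 0.    -0.001 -1.   ]]
tool shift to knob above z=150 [-404.75208994 -286.8258476    72.40653241]
axis in tool [ 0.39832141  0.91724532 -0.00103458] 66.52670291159602
```

>>> play_rows:
  plan: "8.7 -4 -2.8 0.5 0 0 0;8.7 -4 -2.8 0.5 0 0 0;8.7 -4 -2.8 0.5 0 0 0;8.7 -4 -2.8 0.5 0 0 0;8.7 -4 -2.8 0.5 0 0 0;8.7 -4 -2.8 0.5 0 0 0;8.7 -4 -2.8 0.5 0 0 0;8.7 -4 -2.8 0.5 0 0 0;8.7 -4 -2.8 0.5 0 0 0;8.7 -4 -2.8 0.5 0 0 0;8.7 0 0 0 0 0 9.5;8.7 0 0 0 0 0 9.5;8.7 0 0 0 0 0 9.5;8.7 0 0 0 0 0 9.5;8.7 0 0 0 0 0 9.5;8.7 0 0 0 0 0 9.5;8.7 0 0 0 0 0 9.5;8.7 0 0 0 0 0 0;8.7 0 0 0 0 0 0"

```text
t: 2.52
ee_pos: [506.7, 149.0, 172.6]
orientation: [-2.235, -2.207, 0.0]
ft_force: [-0.8, -0.5, 0.4]
width: 87.3
```

```bash
python3 - <<'E'
from h import *
o=get_obs();print(o['t'],o['qpos'],o['ee_pos'],o['ft_force']);print(R.from_rotvec(o['orientation']).as_matrix().round(3))
im=snap('wrist');cv2.imwrite('pics/wrist2.png',im['pixels'][:,:,::-1])
E
```

```text
2.525 [2.63379294e-01 3.50086047e-01 1.88246059e+00 1.55204028e-05
 9.09250758e-01 2.75894702e-01] [506.68403819 148.95287768 172.58863635] [-0.81802814 -0.5026025   0.37775783]
[[ 0.013  1.    -0.   ]
 [ 1.    -0.013 -0.   ]
 [-0.    -0.    -1.   ]]
```

View pics/wrist2.png

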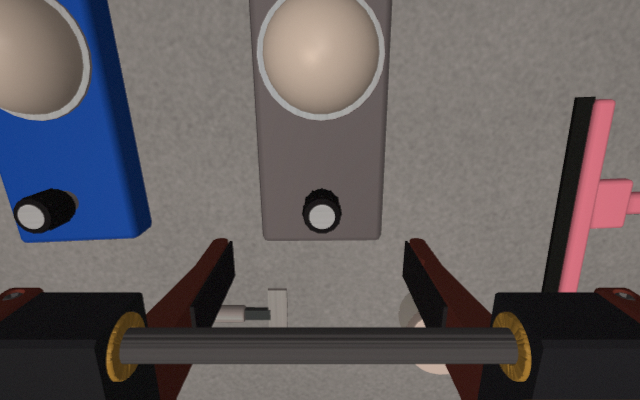

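The wrist picture shows the lamp box square to the jaws, with the knob top at (321,216) and the dome above it. The blue decoy is well to the left, outside the jaws.

```bash
python3 - <<'E'
from h import *
im=dict(np.load('pics/wrist.npz'));e=im['eye']
def pl(u,v,z):
    d=w(im,u,v,1.0)-e;return e+d*(z-e[2])/d[2]
print(e,w(im,321,216),pl(321,216,80),'box z',w(im,290,200),'corners',pl(263,239,40),pl(382,239,40))
E
```

```text
[508.24590871 230.62362108 333.660801  ] [509.12565498 139.92105626  80.15295829] [509.12618579 139.86632931  80.        ] box z [481.94684121 140.40039388  38.61069501] corners [456.10082577 103.85992737  40.        ] [564.74849232 102.65821353  40.        ]
```

Both views agree: knob at (509, 141), top at z=80. Descending to a TCP height of about 50 mm and closing.

>>> play_rows:
  plan: "8.7 -0.8 0.25 0 0 0 0;8.7 0 0 2.5 0 0 0;8.7 0 0 2.5 0 0 0;8.7 0 0 2.5 0 0 0;8.7 0 0 2.5 0 0 0;8.7 0 0 1.5 0 0 0;8.7 0 0 0.7 0 0 0;8.7 0 0 0 0 0 0;8.7 0 0 0 0 0 0;2 0 0 0 0 0 0;2 0 0 0 0 0 0;2 0 0 0 0 0 0;2 0 0 0 0 0 0;2 0 0 0 0 0 0;2 0 0 0 0 0 0;2 0 0 0 0 0 0"

```text
t: 4.58
ee_pos: [509.1, 140.9, 50.6]
orientation: [-2.239, -2.204, 0.0]
ft_force: [1.0, -0.5, -0.9]
width: 29.2
```

>>> play_rows:
  plan: "2 0 0 -0.3 0 0 0;2 0 0 -0.3 0 0 0;2 0 0 -0.3 0 0 0;2 0 0 -0.3 0 0 0;2 0 0 -0.3 0 0 0;2 0 0 -0.3 0 0 0;2 0 0 0 0 0 0;2 0 0 0 0 0 0"

```text
t: 5.58
ee_pos: [509.1, 140.9, 68.6]
orientation: [2.239, 2.204, 0.0]
ft_force: [1.2, 0.0, -4.6]
width: 29.2
```

```bash
python3 - <<'E'
from h import *
o=get_obs();print(o['t'],o['ee_pos'],o['ft_force'],o['width'])
im=snap('scene');c=im['pixels'][230:400,250:450,::-1];cv2.imwrite('pics/s3.png',cv2.resize(c,None,fx=3.5,fy=3.5,interpolation=cv2.INTER_CUBIC))
E
```

```text
5.575 [509.14673298 140.93372462  68.63944381] [ 1.21661526  0.03270425 -4.62912268] 29.243593554919286
```

View pics/s3.png

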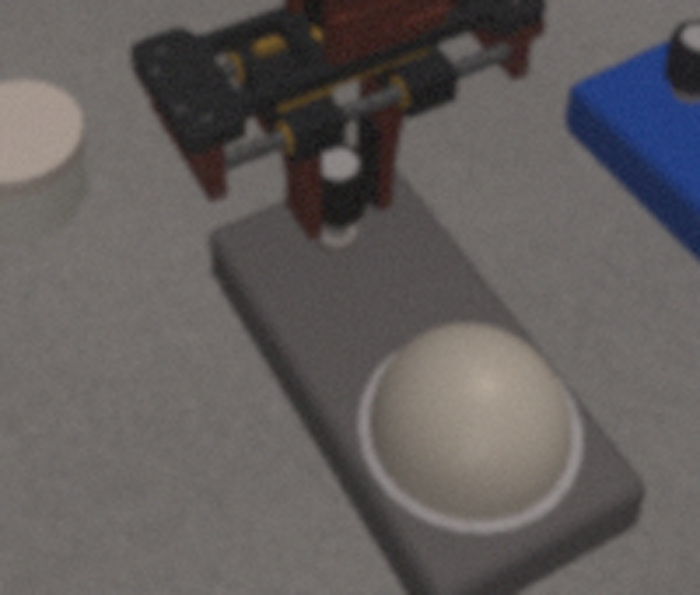

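The knob is between the fingers at crop (340,165), lifted with its stem showing below. The pull of about 5 N fits 18 mm of travel. I'll check the height by depth, then hold for another 1.25 s.

```bash
python3 - <<'E'
from h import *
im=dict(np.load('pics/scene.npz'));print(w(im,250+340/3.5,230+165/3.5))
E
```

```text
[507.98008567 143.06262107  99.52943428]
```

>>> play_rows:
  plan: "2 0 0 0 0 0 0;2 0 0 0 0 0 0;2 0 0 0 0 0 0;2 0 0 0 0 0 0;2 0 0 0 0 0 0;2 0 0 0 0 0 0;2 0 0 0 0 0 0;2 0 0 0 0 0 0;2 0 0 0 0 0 0;2 0 0 0 0 0 0"

```text
t: 6.88
ee_pos: [509.1, 140.9, 68.7]
orientation: [2.239, 2.204, -0.0]
ft_force: [2.3, -0.2, -5.4]
width: 29.2
```

The knob top measures 99.5 mm, about 18–19 mm up, and it has been held for over a second. Releasing and rising straight up.

>>> play_rows:
  plan: "8.7 0 0 0 0 0 0;8.7 0 0 0 0 0 0;8.7 0 0 0 0 0 0;8.7 0 0 0 0 0 0;8.7 0 0 0 0 0 0;8.7 0 0 0 0 0 0;8.7 0 0 -2 0 0 0;8.7 0 0 -3 0 0 0;8.7 0 0 -3 0 0 0;8.7 0 0 -3 0 0 0;8.7 0 0 -1 0 0 0;8.7 0 0 0 0 0 0;8.7 0 0 0 0 0 0"

```text
t: 8.5
ee_pos: [508.3, 140.7, 187.5]
orientation: [-2.238, -2.203, 0.003]
ft_force: [-0.7, -0.2, 0.7]
width: 87.0
```

```bash
python3 - <<'E'
from h import *
o=get_obs();print(o['t'],o['ee_pos'],o['ft_force'],o['width'])
im=snap('scene');print('lamp',w(im,346,284),'dryer',w(im,254,157));cv2.imwrite('pics/s4.png',im['pixels'][:,:,::-1])
im=snap('wrist');print(w(im,321,218))
E
```

```text
8.5 [508.34543467 140.73213366 187.45653398] [-0.66859166 -0.2101109   0.72583527] 86.97420995477128
lamp [509.68100804 142.43561483  82.65736033] dryer [ 504.43025412 -327.44383708   79.83264969]
[510.59845628 109.34295553  38.30636448]
```

View pics/s4.png

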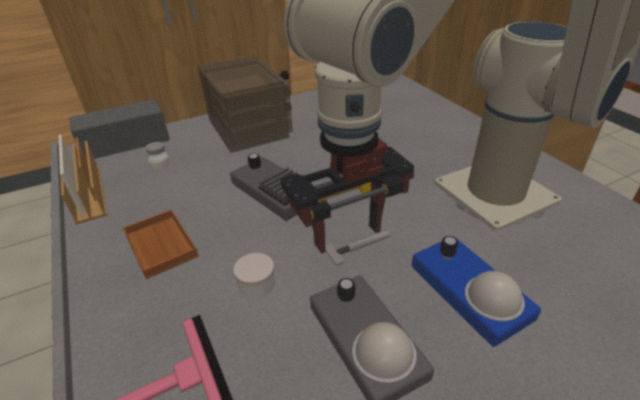

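The gripper is clear above the scene. The lamp knob is back at (346,289) with the same depth as before the pull, and the dryer knob at (254,160) is unchanged.

```bash
python3 -c "
from workcell import *
print(close_job())"
```

```text
the job is handed in; nothing more can be done
None
```

I pulled the lamp's knob straight up about 18 mm, held it there for more than a second, then let go and backed off. The job was handed in at about 8.5 s of the 32 s allowed.

- **Pull:** the fingers closed to 29 mm on the 30 mm knob. At the top, its top face measured 99.5 mm above the shelf, against 80 mm at rest, and the downward pull was about 5 N. Both fit 18–19 mm of travel.
- **After release:** the lamp knob reads 82.7 mm, against 81.9 mm at the same pixel before the pull, so it is back at rest within the camera's accuracy. The dryer knob was never touched and reads 79.8 mm, against 81.4 mm before. The gripper is open about 107 mm above the knob, with almost no force on the wrist.
- **Failed check:** my last wrist-camera reading missed the knob and hit the box top (38 mm), because I reused an old pixel after the arm had moved. It says nothing about the knob, so the return to rest relies on the scene camera alone.

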